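# Slide a riser plate off the loading board and stack it

## Robot

A 6-joint arm with a two-finger parallel gripper is mounted at the origin on a cart in front of the work surface, level with it; the furniture and walls round the work are solid. World frame = base frame: x ahead of the robot, y to its left, z up, the work surface at z = 0. Lengths are in m, angles in rad, forces in N, time in s.
With the tool pointing down it reaches from about 0.25 to 0.775 m from the base axis. Payload 4 kg.
Tool frame: the origin (TCP) lies at the very end of the fingers, on their centre line; the grasp point (between the pads) lies 19 mm behind it; z points along the fingers, y is the line along which they close (so a half turn about z gives the same grasp; the last joint's range is limited). The gripper opens to 94 mm and grips with 3 to 60 N. Pads are 16 mm wide; open, the fingers measure 119 mm over their backs; the gripper's body (75 mm by 177 mm) begins 78 mm behind the grasp point.
Start: joints at [1.224, 0.087, 1.371, -0, 1.684, -0.103], TCP at [0.133, 0.534, 0.206] pointing down, gripper open.
Joint ranges: [-3.1, 3.1], [-0.76, 2.03], [0.27, 2.55], [-1.08, 4.22], [0.17, 2.65], [-2.57, 2.57]. Speed limits (rad/s): [2.79, 2.79, 3.14, 3.14, 3.14, 3.14].

## Interface

Orientations are given as [roll, pitch, yaw] about the fixed x, y, z axes, in that order (R = Rz(yaw) Ry(pitch) Rx(roll)).
In Python, from bench import robot gives the robot as it stands. The module is installed in compiled form; this text tells all that it offers.
- The arm moves only by the tool move_arm, never from a script. Its argument "deltas" is one flat list of numbers, 7 for each row, row after row: the turn, a rotation vector about the tool's x, y, z in rad, then the shift along the tool's x, y, z in cm, then the closure, from -1 (fully open) to 1 (shut). A call has 1 to 8 rows; each row is the pose to reach, as a shift and turn from the pose commanded when the call began, along the tool's axes at that moment; what a row does not reach only later rows make up. A row lasts 1/10 s, in which the tool goes at most 50 mm and 8.59 degrees, less where a joint would pass 70% of its speed; a pose out of reach is approached as far as the arm can. A call with a gripper value outside its range is refused whole. The fingers move at their own pace and stop on an object; the grip force is fixed at half the most. Time passes only in rows, so rows that repeat a pose let the fingers close. It gives the time, the measured TCP pose, the force, the opening and the grip force at its end, in the units of the state.
- robot.get_obs(): the state, without advancing time (a new reading comes with each control period).
- robot.snapshot(name): name is "scene" or "top"; returns a dict with "image" (400x640x3 uint8, red, green, blue), "depth" (400x640 float32, m along the optical axis (not along the pixel's ray), 0 where there is no reading), "fov_y" (degrees; the focal length in pixels is half the picture's height over the tangent of half this angle, whatever the lens; pixels are square), "cx", "cy" (the principal point, pixels), "origin" and "orientation" of the camera in the world. Camera axes: x right, y up, looking along -z (the intrinsics and any distortion apply to the point x, -y, -z); pixel columns grow to the right and rows downward; lengths in m; the calibration is good to about 2 mm. A picture is of the moment at which its call begins.
- robot.close_job(): hands the job in; it is judged then, once.
The state is a dict: "time": time; "joint_positions": joint angles; "qvel": joint speeds; "joint_torque": joint torques, N m; "tool_pos": TCP position; "ee_rot": TCP orientation; "wrist_force": force on the tool from outside, world axes, zero at the start; "wrist_torque": the same for the moment, N m; "width": finger opening in m; "finger_force": force on a finger pad.
Only numpy, scipy, OpenCV 4.12 (cv2) and the standard library are available. Lean on these libraries where they do the work, as an engineer would, in place of code of your own. Each camera call takes 0.05 s, during which the arm holds its last target. There are 200 camera calls.

## Task

A black riser plate lies between the strips of the plywood loading board, where it cannot be gripped. Slide it along the board until it sticks well out over the open, strip-free end, grip it there by its two long sides, and stack it squarely on the matching riser plate that lies on the red metal block. Set it down without dropping it, leave the lower plate where it is on the block, and let go.

Things in the scene. Friction and masses are not known exactly. Their poses are not given: they have to be found in the camera images.
- upper_plate: Loose black plastic riser plate (ski binding shim), 52 x 76 x 8 mm, about 30 g, a 22 x 32 mm window through its middle. Starts flat on the loading board, its 76 mm side along the lane, at least 55 mm of bare deck behind its rear (+x of board) edge. Origin: centre of its underside; x along the 52 mm side, y along the 76 mm side, z up. Either way round counts the same.
- lower_plate: The matching loose black riser plate, 52 x 76 x 8 mm, flat on top of the red block, its 76 mm side along the block's length, overhanging it about 4 mm on either side. Origin: centre of its underside; x along the 52 mm side, y along the 76 mm side, z up. The upper plate belongs squarely on it, its underside 8 mm above this origin.
- loading_board: Fixed plywood board, flat deck 40 mm above the bench. Origin: on the bench; x along its length, z up. Deck 80 mm wide, x -80 (open end, robot side) to +90 mm; only a 34 mm wide tongue goes on to x -100, free space round it down to the bench. Past -100 a plate's centre would tip off. Strips 6 mm high along both sides leave a 58 mm lane from x -80 to a 6 mm high rear stop at +80.
- stack_block: Fixed red metal profile block, 170 x 44 x 40 mm, flat on the bench. Origin: centre of its underside; x along its 170 mm length, z up; top 40 mm above the bench. Narrower than the plates, so fingers holding a plate by its 76 mm sides pass down beside it.
Not all that is in view belongs to the job. What is shaped like the lower_plate but turquoise is not meant. What is shaped like the upper_plate but white is not meant.

How it is judged:
By the outcome, as a careful person would: the job done as asked, in the order asked, and still so for the second after the job is handed in, with the robot touching nothing.
It also fails if it takes over 48 s, if anything falls off the work surface, if the arm or the gripper's body presses on something with over 40 N, if the wrist force passes 120 N, or if a joint passes its speed limit or range.

## Working session

There is one attempt and no reset: what is moved stays moved. The work goes in short steps, Python scripts to look and compute and a tool call to move; the robot and the scene stay as the last step left them, time stands still between calls to the robot, and variables do not carry over. Pictures are saved under pics/ and viewed, at most 11 in all, crops included, and the job is handed in when it is done.

Besides the shell and the picture viewer there is one more tool, called after "Request:" as name(argument=value, ...) on one line, values as JSON. move_arm: Moves the arm, as the interface text tells. Its arguments: {"type":"object","properties":{"deltas":{"type":"array","items":{"type":"number"}}},"required":["deltas"]}

```bash
mkdir -p pics; cat > h.py <<'E'
import numpy as np,cv2,pickle
from bench import robot
from scipy.spatial.transform import Rotation as R
def snap(n,f):
    s=robot.snapshot(n); cv2.imwrite(f'pics/{f}.png',s['image'][:,:,::-1]); pickle.dump(s,open(f'pics/{f}.pkl','wb')); return s
def rot(s):
    o=np.array(s['orientation'],float)
    return o if o.shape==(3,3) else (R.from_euler('xyz',o).as_matrix() if o.size==3 else R.from_quat(o).as_matrix())
def ray(s,uv,z):
    uv=np.atleast_2d(uv).astype(float); f=200/np.tan(np.radians(s['fov_y'])/2)
    d=np.c_[(uv[:,0]-s['cx'])/f,-(uv[:,1]-s['cy'])/f,-np.ones(len(uv))]@rot(s).T
    o=np.array(s['origin']); return o+d*((z-o[2])/d[:,2])[:,None]
def cloud(s):
    v,u=np.mgrid[:400,:640]; f=200/np.tan(np.radians(s['fov_y'])/2); D=s['depth']
    P=np.stack([(u-s['cx'])/f*D,-(v-s['cy'])/f*D,-D],-1)
    return P@rot(s).T+np.array(s['origin'])
E
python3 - <<'E'
from h import *
for n in('top','scene'):
    s=snap(n,n+'1'); print({k:v for k,v in s.items() if k not in('image','depth')})
print(robot.get_obs())
E
```

```text
{'fov_y': 50.60050079272475, 'cx': 317.70749024582085, 'cy': 202.48588792252224, 'origin': array([ 0.42635822, -0.01871995,  0.90475263]), 'orientation': array([ 0.12270042,  0.00694459, -1.56300711])}
{'fov_y': 49.92433296183514, 'cx': 326.8264449732649, 'cy': 199.1913351747745, 'origin': array([0.23942392, 0.57864681, 0.58607432]), 'orientation': array([ 0.87747176, -0.02126831, -2.66133788])}
{'time': 0.1, 'joint_positions': array([ 1.22392203e+00,  8.78962304e-02,  1.37210637e+00, -2.52352417e-05,
        1.68361770e+00, -1.03076974e-01]), 'qvel': array([ 6.58971295e-05, -6.32337949e-04, -4.01853676e-03, -2.62014711e-04,
        7.47927809e-04,  5.75005750e-04]), 'joint_torque': array([ 2.29422862e-03, -3.41254163e+01, -3.03301406e+01,  7.20430724e-02,
        3.05584702e-02, -9.49316222e-05]), 'tool_pos': array([0.1325924 , 0.53325811, 0.20441132]), 'ee_rot': array([-3.13957319e+00, -1.83686536e-04,  2.89779233e+00]), 'wrist_force': array([ 0.02745296,  0.59835271, -0.86720767]), 'wrist_torque': array([0.01110119, 0.00437966, 0.01093303]), 'finger_force': 0.0, 'width': 0.09394433710824354}
```

View pics/top1.png

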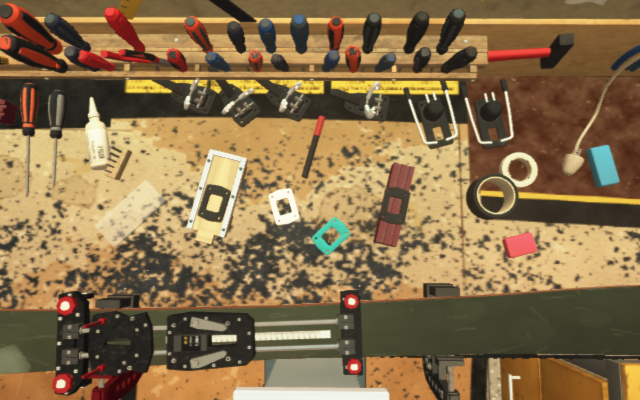

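View pics/scene1.png

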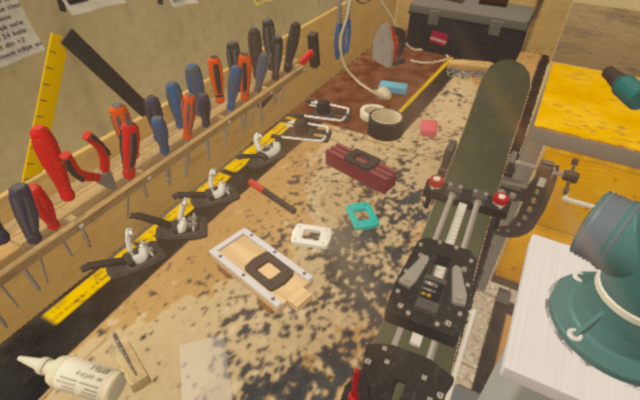

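Top view: the board spans about (190–245, 150–240), with the upper plate at (213,203). The red block is at (394,205) with the lower plate at (396,206). White and turquoise decoys sit at (284,206) and (331,236). The scene view agrees.

```bash
cat > meas.py <<'E'
from h import *
def rect(s,m,z,name):
    m=cv2.morphologyEx(m.astype(np.uint8),cv2.MORPH_OPEN,np.ones((2,2)))
    n,l,st,_=cv2.connectedComponentsWithStats(m); i=1+np.argmax(st[1:,4])
    c,_=cv2.findContours((l==i).astype(np.uint8),cv2.RETR_EXTERNAL,cv2.CHAIN_APPROX_NONE)
    c=max(c,key=len)[:,0]
    P=ray(s,c,z)[:,:2]*1000
    (cx,cy),(w,h),a=cv2.minAreaRect(P.astype(np.float32))
    if w<h: a+=90; w,h=h,w
    a=(a+90)%180-90
    print(name,'centre',round(cx,1),round(cy,1),'size',round(w,1),round(h,1),'long-axis deg',round(a,1)); return cx,cy,a
def win(s,x0,x1,y0,y1):
    w=np.zeros((400,640),bool); w[y0:y1,x0:x1]=1; return w
E
python3 - <<'E'
from meas import *
for n,wb,wr in(('top',(180,255,140,250),(370,420,155,250)),('scene',(200,320,220,315),(318,402,138,198))):
    s=pickle.load(open(f'pics/{n}1.pkl','rb')); im=s['image'].astype(int); Z=cloud(s)[...,2]; mx=im.max(2)
    hsv=cv2.cvtColor(s['image'],cv2.COLOR_RGB2HSV)
    W=win(s,*wb); print(n,np.percentile(Z[W],[5,50,90]))
    rect(s,W&(Z>.025),.043,'board(all)')
    strip=W&(Z>.025)&(hsv[...,1]<50)&(mx>120); rect(s,strip,.046,'strips')
    rect(s,W&(Z>.025)&(mx<90),.048,'upper')
    W=win(s,*wr)
    rect(s,W&(Z>.022),.042,'block')
    rect(s,W&(Z>.030)&(mx<70),.048,'lower')
    big=[cv2.resize(s['image'][w[2]:w[3],w[0]:w[1]],None,fx=4,fy=4,interpolation=2) for w in(wb,wr)]
    H=max(b.shape[0] for b in big)
    cv2.imwrite(f'pics/{n}c.png',np.hstack([np.pad(b,((0,H-b.shape[0]),(0,0),(0,0))) for b in big])[:,:,::-1])
E
```

```text
top [-0.00237489  0.00163574  0.04661968]
board(all) centre 540.3 195.9 size 190.0 84.0 long-axis deg -14.2
strips centre 550.1 194.1 size 168.9 80.7 long-axis deg -14.2
upper centre 527.7 197.7 size 70.9 49.5 long-axis deg -15.1
block centre 529.5 -171.4 size 171.0 52.7 long-axis deg -12.2
lower centre 523.8 -170.0 size 70.4 48.6 long-axis deg -17.5
scene [-0.00217237  0.0009072   0.0457027 ]
board(all) centre 537.2 205.8 size 199.1 88.0 long-axis deg -14.1
strips centre 548.0 200.6 size 169.0 79.5 long-axis deg -14.0Traceback (most recent call last):
  File "<stdin>", line 8, in <module>
  File "meas.py", line 4, in rect
    n,l,st,_=cv2.connectedComponentsWithStats(m); i=1+np.argmax(st[1:,4])
                                                      ~~~~~~~~~^^^^^^^^^^
    return _wrapfunc(a, 'argmax', axis=axis, out=out, **kwds)
    return bound(*args, **kwds)
ValueError: attempt to get argmax of an empty sequence
```

View pics/topc.png

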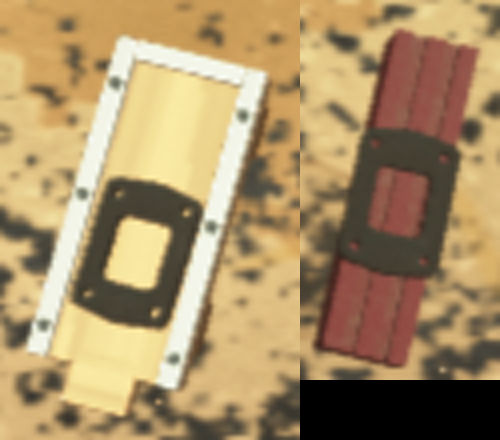

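Request:
move_arm(deltas=[0,0,0,-4.3,-1.85,0,0.75,0,0,0,-8.6,-3.7,0,0.75,0,0,0,-12.9,-5.55,0,0.75,0,0,0,-17.2,-7.4,0,0.75,0,0,0,-21.5,-9.25,0,0.75,0,0,0,-25.8,-11.1,0,0.75,0,0,0,-30.1,-12.95,0,0.75,0,0,0,-34.4,-14.8,0,0.75])

```text
time: 0.9
tool_pos: [0.4319, 0.3056, 0.2051]
ee_rot: [-3.141, -0.001, 2.898]
wrist_force: [0.2, 0.4, 0.6]
width: 0.0336
finger_force: 0.0
```

Request:
move_arm(deltas=[0,0,0,-4.3,-1.85,1,0.75,0,0,0,-8.6,-3.7,2,0.75,0,0,0,-12.9,-5.55,4,0.75,0,0,0,-18.2,-7.75,7,0.75,0,0,0,-18.2,-7.75,9,0.75,0,0,0,-18.2,-7.75,10,0.75,0,0,0,-18.2,-7.75,10,0.75])

```text
time: 1.6
tool_pos: [0.5867, 0.1878, 0.1026]
ee_rot: [-3.139, -0.006, 2.897]
wrist_force: [-0.3, -0.2, -0.7]
width: 0.0116
finger_force: 0.0
```

```bash
python3 - <<'E'
from h import *
s=snap('scene','scene2'); t=snap('top','top2'); o=robot.get_obs(); print(o['time'],o['tool_pos'],o['ee_rot'],o['width'])
a=cv2.resize(s['image'][150:330,180:380],None,fx=2,fy=2); b=cv2.resize(t['image'][110:290,150:350],None,fx=2,fy=2)
cv2.imwrite('pics/b2.png',np.hstack([a,b])[:,:,::-1])
E
```

```text
1.7 [0.58827317 0.18906525 0.10641562] [3.14081963e+00 3.65902437e-04 2.89916528e+00] 0.012017549545352675
```

View pics/b2.png

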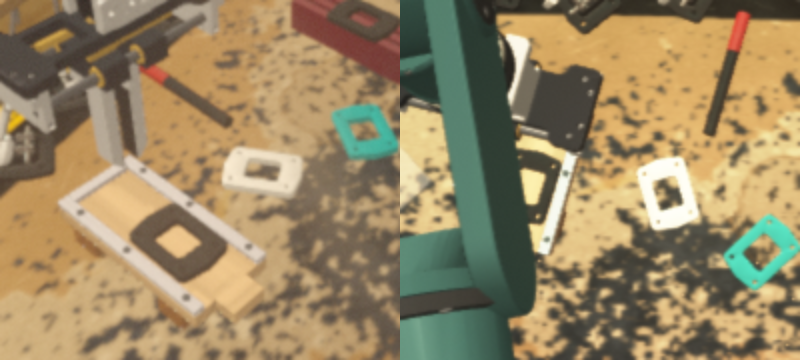

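Left crop (scene): the fingertips hang at crop (118–138, 155–165), above the rear half of the lane. The plate has not moved. In the right crop (top) the arm hides the gripper. I'll project the TCP to check the scene calibration.

```bash
cat >> h.py <<'E'
def proj(s,P):
    f=200/np.tan(np.radians(s['fov_y'])/2); c=(np.atleast_2d(P)-np.array(s['origin']))@rot(s)
    return np.c_[s['cx']-f*c[:,0]/c[:,2], s['cy']+f*c[:,1]/c[:,2]]
E
python3 - <<'E'
from h import *
s=pickle.load(open('pics/scene2.pkl','rb')); 
T=np.array([.5883,.189,.1064]); x=np.array([-.970,.242,0]); y=np.array([.242,.970,0])
pts=[T+i*x*.008+j*y*.0185 for i in(-1,1) for j in(-1,1)]
uv=proj(s,pts); print(uv, (uv-[180,150])*2)
im=cv2.resize(s['image'][170:260,200:320],None,fx=6,fy=6)
for p in uv: cv2.circle(im,tuple(int(q) for q in (p-[200,170])*6+3),4,(255,0,0),1)
cv2.imwrite('pics/c2.png',im[:,:,::-1])
E
```

```text
[[246.08837287 217.80587884]
 [228.23074868 229.19867893]
 [252.50301743 222.28996022]
 [234.63954656 233.95946591]] [[132.17674573 135.61175769]
 [ 96.46149735 158.39735786]
 [145.00603487 144.57992044]
 [109.27909313 167.91893182]]
```

View pics/c2.png

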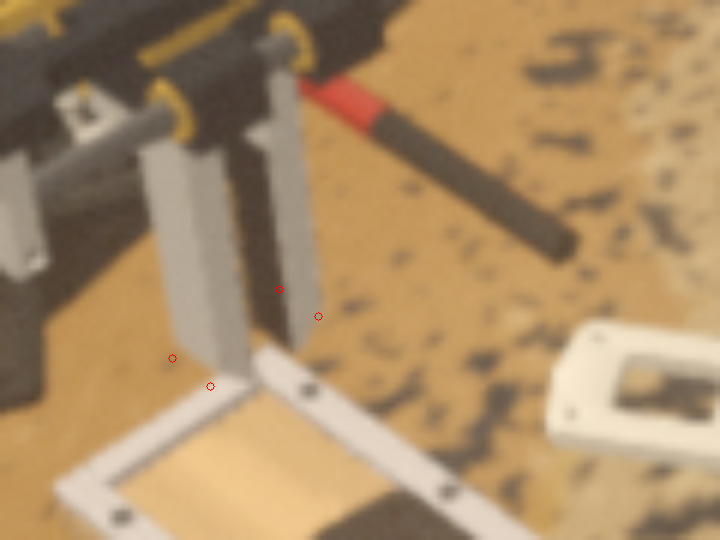

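Request:
move_arm(deltas=[0,0,0,0,-0.35,2,0.75,0,0,0,0,-0.35,4,0.75,0,0,0,0,-0.35,5.5,0.75,0,0,0,0,-0.35,6.2,0.75,0,0,0,0,-0.35,6.2,0.75])

```text
time: 2.2
tool_pos: [0.5873, 0.1851, 0.0432]
ee_rot: [-3.141, -0.001, 2.899]
wrist_force: [-0.2, 0.1, -0.5]
width: 0.0117
finger_force: 0.0
```

Request:
move_arm(deltas=[0,0,0,1,0,0,0.75,0,0,0,2,0,0,0.75,0,0,0,3,0,0,0.75,0,0,0,4,0,0,0.75,0,0,0,5,0,0,0.75,0,0,0,6,0,0,0.75,0,0,0,7,0,0,0.75,0,0,0,7.5,0,0,0.75])

```text
time: 3.0
tool_pos: [0.5141, 0.203, 0.0436]
ee_rot: [3.141, -0.0, 2.898]
wrist_force: [1.5, 0.4, 0.6]
width: 0.012
finger_force: 0.4
```

```bash
python3 - <<'E'
from h import *
s=snap('scene','scene3'); o=robot.get_obs(); print(o['time'],o['tool_pos'],o['wrist_force'])
im=cv2.resize(s['image'][190:350,180:380],None,fx=4,fy=3.7)
cv2.imwrite('pics/c3.png',im[:,:,::-1])
E
```

```text
3.05 [0.51367392 0.20311696 0.043465  ] [-0.36535529 -0.04809692  0.78205449]
```

View pics/c3.png

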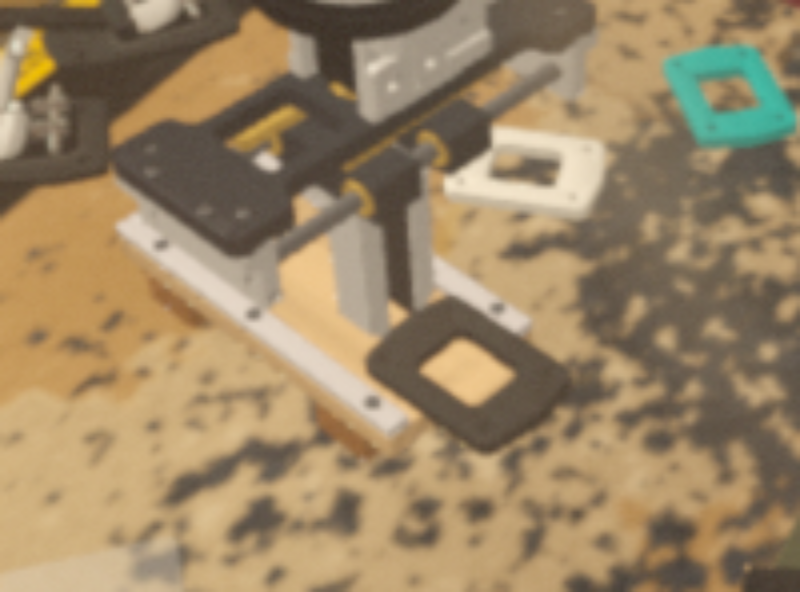

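The plate has slid straight and now overhangs the open end; its centre is near crop (468,372). Next I'll measure how far out it is.

```bash
python3 - <<'E'
from h import *
s=pickle.load(open('pics/scene3.pkl','rb'))
# top-face extremes read off crop; and window centroid by mask
def px(a,b): return np.array([180+a/4,190+b/3.7])
P=ray(s,[px(468,372),px(468,372)],.048)[:1]
hsv=cv2.cvtColor(s['image'],cv2.COLOR_RGB2HSV); m=(hsv[...,2]>110).astype(np.uint8)
n,l,st,c=cv2.connectedComponentsWithStats(m,connectivity=4)
u,v=px(468,372).astype(int); i=l[v,u]; print(st[i],c[i])
P=np.vstack([P,ray(s,c[i],.044)])
for p in P*1000:
    d=p[:2]-[545,196]; print(p,'bx',d@[.970,-.242],'by',d@[.242,.970])
E
```

```text
[284 281  25  19 292] [296.41780822 290.13356164]
[466.30555462 218.9396101   48.        ] bx -81.88499766492279 by 3.207366011411175
[469.20014137 216.01485325  44.        ] bx -78.36945736038604 by 1.0708418672765163
```

Request:
move_arm(deltas=[0,0,0,0.5,0,0,0.75,0,0,0,1.0,0,0,0.75,0,0,0,1.4,0,0,0.75,0,0,0,1.4,0,0,0.75,0,0,0,1.0,0,0,0.75,0,0,0,0.8,0,-3,0.75,0,0,0,0.8,0,-6,0.75,0,0,0,0.8,0,-8,-1])

```text
time: 3.85
tool_pos: [0.5085, 0.2046, 0.1256]
ee_rot: [3.14, 0.002, 2.897]
wrist_force: [0.0, 0.3, 0.6]
width: 0.0168
finger_force: 0.0
```

```bash
python3 - <<'E'
from meas import *
s=snap('scene','scene4'); o=robot.get_obs(); print(o['time'],o['tool_pos'],o['width'])
hsv=cv2.cvtColor(s['image'],cv2.COLOR_RGB2HSV); 
m=(hsv[...,2]>110).astype(np.uint8); n,l,st,c=cv2.connectedComponentsWithStats(m,connectivity=4)
for i in range(1,n):
    if 150<st[i,4]<500 and 270<c[i][0]<330 and 270<c[i][1]<320:
        p=ray(s,c[i],.044)[0]*1000; d=p[:2]-[545,196]; print(st[i],p,'bx',d@[.970,-.242],'by',d@[.242,.970])
im=cv2.resize(s['image'][200:350,180:380],None,fx=4,fy=4)
cv2.imwrite('pics/c4.png',im[:,:,::-1])
E
```

```text
3.9 [0.51033147 0.20515436 0.12918675] 0.02026940720319528
[291 285  25  20 301] [455.99723014 218.95988167  44.        ] bx -91.88897813041122 by 0.7324149122409376
```

View pics/c4.png

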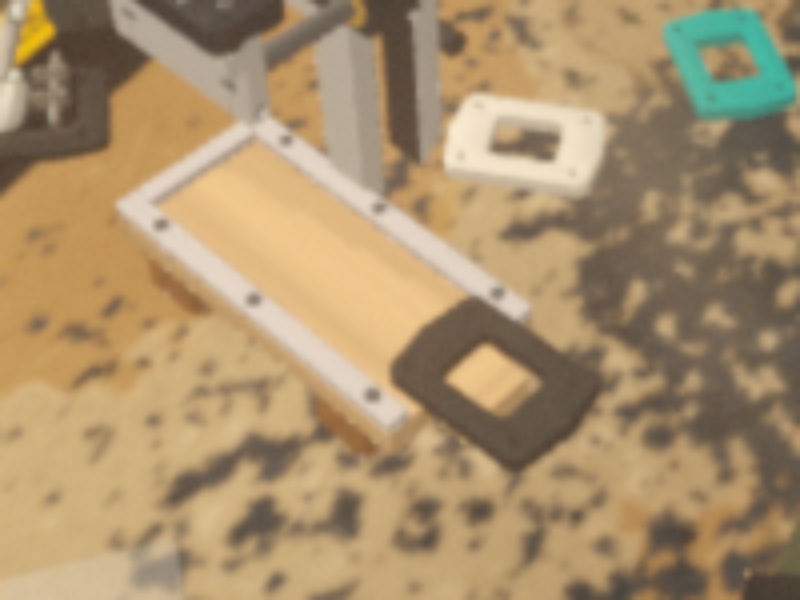

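The plate's centre is at crop (492,378), out over the tongue and square in the lane. Now I'll go over it, open.

Request:
move_arm(deltas=[0,0,0,2.5,0,0,-1,0,0,0,5.4,0,0,-1,0,0,0,5.4,0,0,-1,0,0,0,5.4,0,2,-1,0,0,0,5.4,0,4,-1,0,0,0,5.4,0,6,-1,0,0,0,5.4,0,7.5,-1,0,0,0,5.4,0,8.5,-1])

```text
time: 4.7
tool_pos: [0.4548, 0.217, 0.0364]
ee_rot: [-3.14, -0.002, 2.897]
wrist_force: [-0.3, 0.3, -0.2]
width: 0.0844
finger_force: 0.0
```

Request:
move_arm(deltas=[0,0,0,0,0,0,-1,0,0,0,0,0,0,0.3,0,0,0,0,0,0,1,0,0,0,0,0,0,1,0,0,0,0,0,0,1,0,0,0,0,0,0,1,0,0,0,0,0,0,1])

```text
time: 5.4
tool_pos: [0.4551, 0.2177, 0.0388]
ee_rot: [3.141, 0.001, 2.898]
wrist_force: [-0.1, 0.2, 0.1]
width: 0.0517
finger_force: 29.9
```

Request:
move_arm(deltas=[0,0,0,0,0,-0.5,1,0,0,0,0,0,-1.5,1,0,0,0,0,0,-4,1,0,0,0,0,0,-7,1,0,0,0,0,0,-10,1,0,0,0,0,0,-10,1,0,0,0,0,0,-10,1])

```text
time: 6.1
tool_pos: [0.4554, 0.2177, 0.1395]
ee_rot: [3.141, 0.002, 2.898]
wrist_force: [0.2, -0.8, -0.9]
width: 0.0517
finger_force: 29.8
```

```bash
cat > low.py <<'E'
from h import *
def fit(s,m,z,name,seed):
    n,l,st,_=cv2.connectedComponentsWithStats(m.astype(np.uint8),connectivity=4)
    i=l[seed[1]-12:seed[1]+12,seed[0]-12:seed[0]+12].ravel(); i=np.bincount(i[i>0]).argmax()
    k=cv2.morphologyEx(cv2.resize((l==i).astype(np.uint8)*255,None,fx=4,fy=4,interpolation=cv2.INTER_LINEAR),cv2.MORPH_OPEN,np.ones((9,9)))
    c,h=cv2.findContours((k>127).astype(np.uint8),cv2.RETR_CCOMP,cv2.CHAIN_APPROX_NONE)
    out=[]
    for j in sorted(range(len(c)),key=lambda j:-cv2.contourArea(c[j]))[:2]:
        P=(ray(s,(c[j][:,0]+.5)/4-.5,z)[:,:2]*1000); o=P.mean(0)
        M=cv2.moments((P-o).astype(np.float32)); a=.5*np.degrees(np.arctan2(2*M['mu11'],M['mu20']-M['mu02']))
        cx=np.array([M['m10'],M['m01']])/M['m00']+o
        w=cv2.minAreaRect(P.astype(np.float32))
        print(name,cx.round(1),'deg',a.round(2),'area',abs(round(M['m00'])),'rect',np.round(w[1],1),round(w[2],1))
E
python3 - <<'E'
from low import *
t=pickle.load(open('pics/top1.pkl','rb')); a=pickle.load(open('pics/scene4.pkl','rb'))
b=snap('scene','scene5'); o=robot.get_obs(); print(o['time'],o['tool_pos'],o['ee_rot'],o['width'],o['finger_force'])
for s,seed,n,z in((t,(396,205),'top',.048),(a,(364,159),'scene',.048)):
    im=s['image'].astype(int); m=(im.max(2)<85)&(im[...,0]-im[...,2]<30)
    w=np.zeros_like(m); w[seed[1]-26:seed[1]+26,seed[0]-30:seed[0]+30]=1
    fit(s,m&w,z,n,seed)
big=np.vstack([cv2.resize(a['image'][130:200,310:410],None,fx=5,fy=4),cv2.resize(b['image'][130:350,150:410],None,fx=1.92,fy=1.4)[:, :500]])
cv2.imwrite('pics/c5.png',big[:,:,::-1])
E
```

```text
6.15 [0.45458399 0.21740604 0.13799003] [-3.14112528e+00 -6.10007319e-04  2.89774217e+00] 0.051841902934956094 29.846023425495787
top [ 527.2 -166.8] deg -17.88 area 3331 rect [57.8 75.6] 68.3
top [ 527.8 -167.9] deg -8.33 area 1001 rect [30.8 37.3] 77.9Traceback (most recent call last):
  File "<stdin>", line 8, in <module>
    return _nx.concatenate(arrs, 0, dtype=dtype, casting=casting)
           ~~~~~~~~~~~~~~~^^^^^^^^^^^^^^^^^^^^^^^^^^^^^^^^^^^^^^^
ValueError: all the input array dimensions except for the concatenation axis must match exactly, but along dimension 1, the array at index 0 has size 500 and the array at index 1 has size 499
```

```bash
python3 - <<'E'
from h import *
t=pickle.load(open('pics/top1.pkl','rb')); a=pickle.load(open('pics/scene4.pkl','rb')); b=pickle.load(open('pics/scene5.pkl','rb'))
r=lambda s,y,x,h,w,H,W:cv2.resize(s['image'][y:y+h,x:x+w],(W,H),interpolation=cv2.INTER_NEAREST)
big=np.vstack([np.hstack([r(t,180,374,50,50,300,300),r(a,138,318,60,80,300,400)]),r(b,170,230,120,280,300,700)])
cv2.imwrite('pics/c5.png',big[:,:,::-1])
print(t['image'][205,378:416].tolist()); print(a['image'][159,330:395:2].tolist())
E
```

```text
[[158, 132, 89], [161, 134, 91], [156, 130, 87], [112, 92, 64], [76, 68, 51], [70, 65, 51], [69, 64, 50], [67, 63, 50], [69, 64, 52], [79, 66, 54], [129, 80, 67], [144, 89, 73], [147, 91, 76], [142, 88, 73], [132, 76, 65], [143, 78, 69], [147, 79, 70], [148, 81, 71], [149, 83, 72], [148, 87, 74], [147, 87, 73], [143, 84, 72], [117, 71, 59], [81, 54, 44], [71, 62, 50], [70, 66, 52], [69, 65, 51], [68, 63, 50], [70, 64, 51], [93, 81, 58], [190, 156, 98], [216, 179, 110], [219, 180, 108], [219, 181, 109], [218, 180, 111], [217, 182, 115], [217, 185, 121], [217, 186, 125]]
[[159, 147, 129], [155, 139, 122], [136, 99, 88], [121, 59, 55], [122, 61, 54], [125, 63, 61], [122, 66, 61], [89, 68, 58], [87, 77, 66], [91, 81, 65], [96, 84, 71], [91, 76, 64], [102, 79, 66], [135, 86, 75], [151, 92, 81], [154, 90, 81], [143, 83, 72], [128, 70, 62], [124, 71, 64], [98, 68, 56], [92, 79, 66], [93, 81, 68], [92, 79, 65], [93, 82, 66], [94, 81, 67], [149, 122, 90], [171, 142, 102], [174, 145, 105], [155, 128, 93], [194, 162, 115], [201, 168, 119], [198, 166, 118], [177, 148, 107]]
```

View pics/c5.png

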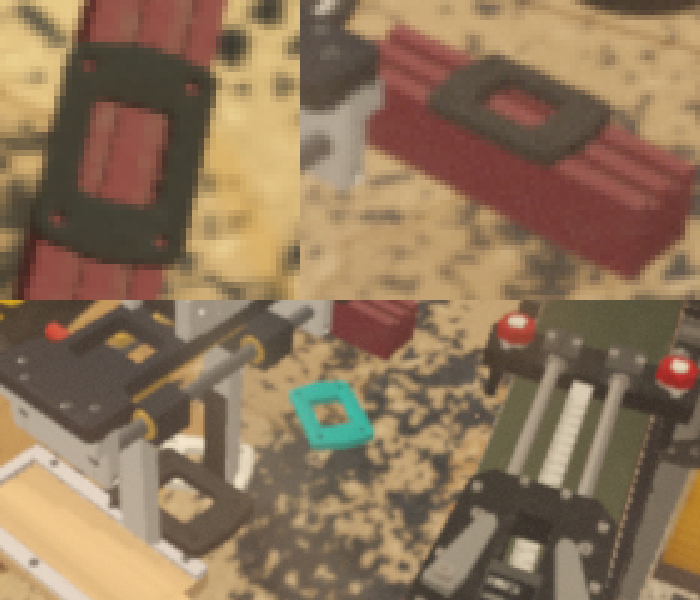

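```bash
python3 - <<'E'
from low import *
t=pickle.load(open('pics/top1.pkl','rb')); a=pickle.load(open('pics/scene4.pkl','rb'))
im=t['image'].astype(float); rb=im[...,0]-im[...,1]
H=[]
for x,y in((88,65),(192,88),(58,218),(160,242)):
    u,v=374+x/6-.5,180+y/6-.5; vv,uu=np.mgrid[round(v)-1:round(v)+2,round(u)-1:round(u)+2]
    for _ in range(3):
        w=np.clip(rb[vv,uu]-10,0,None)
    H.append([(uu*w).sum()/w.sum(),(vv*w).sum()/w.sum()])
P=ray(t,H,.047)[:,:2]*1000; d=lambda v:np.degrees(np.arctan2(v[1],v[0]))
print(np.round(H,2).tolist(),'centre',P.mean(0),'long',d(P[0]-P[2]),d(P[1]-P[3]),'short-90',d(P[0]-P[1])-90, d(P[2]-P[3])-90)
print('lens',np.linalg.norm(P[0]-P[2]),np.linalg.norm(P[1]-P[3]),np.linalg.norm(P[0]-P[1]),np.linalg.norm(P[2]-P[3]))
# side edges in top: half-level crossing per row
E=[]
for side in(0,1):
    pts=[]
    for v in range(192,218):
        r=im[v,:,0]; mid=396-(v-205)*.2
        us=np.arange(int(mid-14),int(mid-8)) if side==0 else np.arange(int(mid+8),int(mid+14))
        prof=r[us]; 
        rng=np.arange(int(mid-8),int(mid-18),-1) if side==0 else np.arange(int(mid+8),int(mid+18))
        q=r[rng]; k=np.where(q>105)[0]
        if len(k) and k[0]>0: k=k[0]; f=(105-q[k-1])/(q[k]-q[k-1]); pts.append([rng[k-1]+f*(rng[k]-rng[k-1]),v])
    P=(ray(t,pts,.048 if side==0 else .046)[:,:2]*1000).astype(np.float32)
    l=cv2.fitLine(P,cv2.DIST_HUBER,0,.01,.01).ravel(); l[:2]*=np.sign(l[0]); print('edge',side,len(pts),d(l[:2]),l[2:]); E.append(l)
n=lambda l:np.array([-l[1],l[0]]); print('width',[ (E[0][2:]-E[1][2:])@n(l) for l in E])
s=a; im=s['image'].astype(int); m=(im[...,0]<115)&(im[...,0]-im[...,1]<22)
w=np.zeros_like(m); w[145:173,343:382]=1; fit(s,m&w,.048,'scene',(363,158))
E
```

```text
[[388.38, 190.44], [405.56, 194.31], [383.1, 216.04], [400.4, 219.9]] centre [ 527.75057393 -168.24950784] long -12.211821846913942 -12.233714810886418 short-90 -12.515750889330278 -12.267422840196318
lens 53.89829353262837 53.74297726266713 35.831930618567334 35.81090793285972
edge 0 12 -13.325688 [ 538.9521  -144.84123]
edge 1 26 -11.653236 [ 529.5783  -194.68645]
width [np.float32(50.66369), np.float32(50.711197)]
scene [ 525.6 -161.3] deg -14.2 area 3790 rect [57.6 77.7] 76.5
scene [ 525.8 -161.8] deg -18.83 area 785 rect [27.4 34.8] 75.2
```

Request:
move_arm(deltas=[0,0,0,-1.0,-2.2,0,1,0,0,0,-2.9,-6.3,0,1,0,0,0,-4.8,-10.4,0,1,0,0,0,-6.7,-14.5,0,1,0,0,0,-8.6,-18.6,0,1,0,0,0,-10.5,-22.7,0,1,0,0,0,-12.4,-26.8,0,1,0,0,-0.03,-14.3,-30.9,0,1])

```text
time: 6.95
tool_pos: [0.5179, -0.1182, 0.1362]
ee_rot: [3.141, -0.004, 2.928]
wrist_force: [1.1, 0.5, -1.1]
width: 0.0517
finger_force: 29.8
```

Request:
move_arm(deltas=[0,0,0,-1.2,-3.4,0.5,1,0,0,0,-1.85,-4.8,2,1,0,0,0,-1.85,-4.8,3.5,1,0,0,0,-1.85,-4.8,4.9,1,0,0,0,-1.85,-4.8,4.9,1,0,0,0,-1.85,-4.8,4.9,1,0,0,0,-1.85,-4.8,4.9,1])

```text
time: 7.65
tool_pos: [0.5276, -0.1666, 0.0902]
ee_rot: [-3.142, 0.001, 2.93]
wrist_force: [-0.5, 0.6, 0.3]
width: 0.0516
finger_force: 29.8
```

```bash
python3 - <<'E'
from low import *
s=snap('scene','scene6'); t=snap('top','top6'); o=robot.get_obs(); print(o['time'],o['tool_pos'],o['ee_rot'],o['width'],o['finger_force'])
print(proj(s,o['tool_pos']),proj(t,o['tool_pos']))
r=lambda s,y,x,h,w,H,W:cv2.resize(s['image'][y:y+h,x:x+w],(W,H),interpolation=cv2.INTER_CUBIC)
big=np.hstack([r(s,110,310,80,80,560,560),r(t,160,370,80,34,560,238)])
cv2.imwrite('pics/c6.png',big[:,:,::-1])
E
```

```text
7.75 [ 0.52777279 -0.16709085  0.09064363] [-3.14133090e+00  2.14341253e-03  2.92895903e+00] 0.051816011147445176 29.846009355886736
[[363.01812103 141.18628567]] [[397.6603974  202.49095006]]
```

View pics/c6.png

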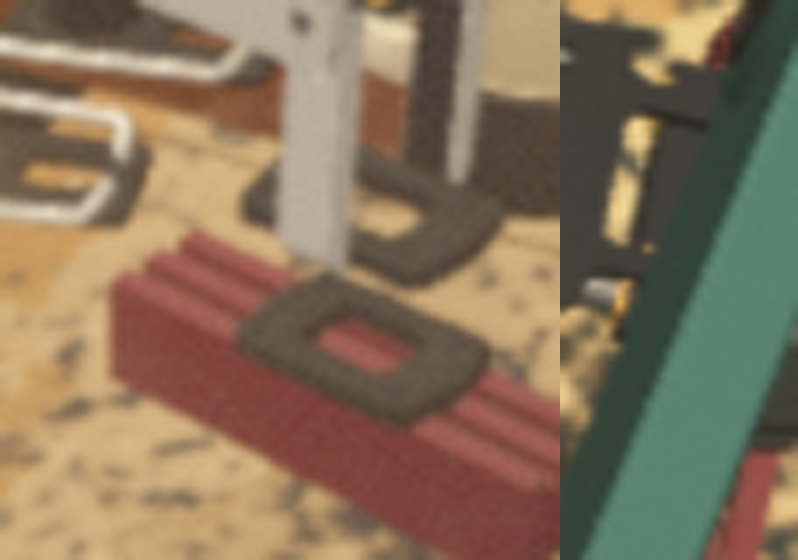

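Left crop (scene): the held plate hovers level above the lower plate. Its left tip is at crop (243,205), bottom corner (413,280) and window right corner (425,220). On the lower plate the same points are at (240,342), (403,420) and (415,360). The top view is blocked by the arm.

```bash
python3 - <<'E'
from low import *
s=pickle.load(open('pics/scene6.pkl','rb')); im=cv2.resize(s['image'],None,fx=4,fy=4,interpolation=cv2.INTER_CUBIC).astype(int)
T=np.array([.5277,-.1670,.0906])
m=(im[...,0]<118)&(im[...,0]-im[...,1]<26)
def ext(x0,x1,y0,y1,name,seed):
    w=np.zeros(m.shape,np.uint8); f=lambda v,o:int((o+v/7)*4)
    w[f(y0,110):f(y1,110),f(x0,310):f(x1,310)]=1
    k=cv2.morphologyEx((m&(w>0)).astype(np.uint8),cv2.MORPH_OPEN,np.ones((7,7)))
    n,l,st,_=cv2.connectedComponentsWithStats(k); i=1+np.argmax(st[1:,4]); v,u=np.where(l==i)
    o=[]
    for c in((-1,0),(1,0),(0,1),(.5,.87),(-.5,.87)):
        o.append((u*c[0]+v*c[1]).max()/4)
    print(name,np.round(o,2),'px crop bbox',(u.min()/4-310)*7,(u.max()/4-310)*7,(v.min()/4-110)*7,(v.max()/4-110)*7)
    return np.array(o)
L=ext(225,500,275,440,'lower',0); Hh=ext(232,515,218,300,'held(low part)',0); Hl=ext(232,280,150,240,'held left',0)
Hh[0]=Hl[0]
# predicted change of those extents if the held plate were straight above the lower one (same corners, raised)
C=np.array([(-1,0),(1,0),(0,1),(.5,.87),(-.5,.87)])
a=np.radians(-12.25); ex=np.array([np.cos(a),np.sin(a)]); ey=np.array([-ex[1],ex[0]])
def pe(c,z0):
    P=[[*(c+i*.037*ex+j*.022*ey),z] for i in(-1,1) for j in(-1,1) for z in(z0,z0+.008)]+[[*(c+i*.031*ex+j*.026*ey),z] for i in(-1,1) for j in(-1,1) for z in(z0,z0+.008)]
    return (proj(s,P)@C.T).max(0)
from scipy.optimize import least_squares
for idx in([0,1,2,3,4],[0,2,3,4],[1,2,3,4],[2,3,4]):
    rl=least_squares(lambda c:(pe(c,.040)-L)[idx],T[:2],x_scale=1e-2,diff_step=1e-3); rh=least_squares(lambda c:(pe(c,T[2]+.001)-Hh)[idx],T[:2],x_scale=1e-2,diff_step=1e-3)
    print(idx,'lower',rl.x.round(4),'held',rh.x.round(4),'held-lower mm',((rh.x-rl.x)*1000).round(1),'res px',np.round(rl.fun,1),np.round(rh.fun,1))
E
```

```text
lower [-344.25  379.75  170.25  332.91  -32.99] px crop bbox 239.75 488.25 274.75 421.75
held(low part) [-360.    381.    150.75  316.63  -51.8 ] px crop bbox 350.0 497.0 217.0 285.25
held left [-345.    349.    141.75  297.7   -49.86] px crop bbox 245.0 273.0 176.75 222.25
[0, 1, 2, 3, 4] lower [ 0.5287 -0.171 ] held [ 0.5296 -0.1712] held-lower mm [ 1.  -0.2] res px [ 1.6  1.5  0.1 -0.  -0.2] [ 1.7  2.3 -0.6 -0.4  0.9]
[0, 2, 3, 4] lower [ 0.5267 -0.1719] held [ 0.5266 -0.1725] held-lower mm [-0.1 -0.6] res px [ 0.6  0.1  0.5 -0.7] [ 0.1 -0.5  0.4  0.2]
[1, 2, 3, 4] lower [ 0.5306 -0.1696] held [ 0.5315 -0.1697] held-lower mm [ 0.9 -0.2] res px [ 0.4  0.1 -0.5  0.3] [ 1.2 -0.5 -0.9  1.5]
[2, 3, 4] lower [ 0.529  -0.1705] held [ 0.527  -0.1723] held-lower mm [-1.9 -1.8] res px [ 0.1 -0.1 -0.1] [-0.5  0.3  0.3]
```

Request:
move_arm(deltas=[0,0,0,0,-0.03,1,1,0,0,0,0,-0.03,2,1,0,0,0,0,-0.03,3,1,0,0,0,0,-0.03,3.5,1,0,0,0,0,-0.03,3.8,1,0,0,0,0,-0.03,3.8,1,0,0,0,0,-0.03,3.8,1])

```text
time: 8.45
tool_pos: [0.5272, -0.168, 0.0517]
ee_rot: [3.142, 0.001, 2.928]
wrist_force: [-0.1, 0.4, 0.5]
width: 0.0518
finger_force: 29.8
```

```bash
python3 - <<'E'
from h import *
s=snap('scene','scene7'); o=robot.get_obs(); print(o['time'],o['tool_pos'],o['ee_rot'],o['wrist_force'])
cv2.imwrite('pics/c7.png',cv2.resize(s['image'][130:190,330:400],None,fx=9,fy=9,interpolation=cv2.INTER_CUBIC)[:,:,::-1])
E
```

```text
8.5 [ 0.52734508 -0.16805206  0.0518812 ] [-3.14153136e+00  8.46354078e-04  2.92771902e+00] [ 0.17158048 -0.14313984 -0.39972402]
```

View pics/c7.png

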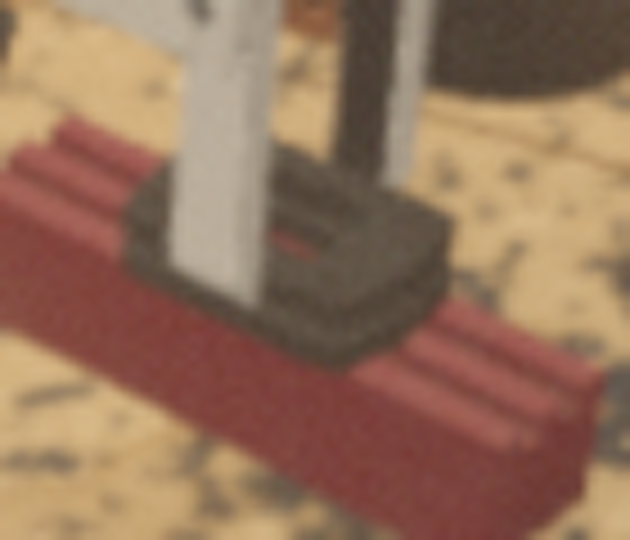

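Upper and lower outlines coincide: left tips both at crop x≈122, right tips 452 and 445, near corners 330 and 338. I'll set down slowly.

Request:
move_arm(deltas=[0,0,0,0,0,0.1,1,0,0,0,0,0,0.2,1,0,0,0,0,0,0.3,1,0,0,0,0,0,0.35,1,0,0,0,0,0,0.4,1,0,0,0,0,0,0.4,1,0,0,0,0,0,0.4,1])

```text
time: 9.2
tool_pos: [0.5271, -0.168, 0.0478]
ee_rot: [-3.141, 0.0, 2.928]
wrist_force: [-0.6, 0.5, 1.9]
width: 0.0516
finger_force: 30.8
```

Request:
move_arm(deltas=[0,0,0,0,0,0.05,1,0,0,0,0,0,0.05,1,0,0,0,0,0,0.05,1])

```text
time: 9.5
tool_pos: [0.5272, -0.168, 0.0475]
ee_rot: [-3.141, 0.001, 2.928]
wrist_force: [-2.4, 0.9, 5.5]
width: 0.0518
finger_force: 32.1
```

Contact, at about 5 N. I'll let go and rise.

Request:
move_arm(deltas=[0,0,0,0,0,-0.03,0.3,0,0,0,0,0,-0.03,-0.2,0,0,0,0,0,-0.03,-0.6,0,0,0,0,0,-0.03,-0.6,0,0,0,0,0,-1.5,-0.6,0,0,0,0,0,-5,-0.6,0,0,0,0,0,-9,-0.6,0,0,0,0,0,-12,-0.6])

```text
time: 10.3
tool_pos: [0.5277, -0.1681, 0.1706]
ee_rot: [-3.141, 0.003, 2.928]
wrist_force: [0.4, -0.6, 0.3]
width: 0.0745
finger_force: 0.0
```

Request:
move_arm(deltas=[0,0,0,0,4,-1,-0.6,0,0,0,0,8,-1,-0.6,0,0,0,0,12,-1,-0.6,0,0,0,0,16,-1,-0.6,0,0,0,0,20,-1,-0.6,0,0,0,0,22,-1,-0.6,0,0,0,0,22,-1,-0.6])

```text
time: 11.0
tool_pos: [0.5741, 0.0499, 0.1779]
ee_rot: [3.141, 0.001, 2.932]
wrist_force: [0.4, 0.2, 0.5]
width: 0.0755
finger_force: 0.0
```

```bash
python3 - <<'E'
from h import *
s=snap('scene','scene8');t=snap('top','top8'); o=robot.get_obs(); print(o['time'],o['tool_pos'],o['wrist_force'])
r=lambda s,y,x,h,w,H,W:cv2.resize(s['image'][y:y+h,x:x+w],(W,H),interpolation=cv2.INTER_CUBIC)
cv2.imwrite('pics/c8.png',np.hstack([r(s,130,330,60,70,360,420),r(t,180,370,50,50,360,360)])[:,:,::-1])
E
```

```text
11.1 [0.57377245 0.04702167 0.17763328] [-0.32089993 -0.13536595 -0.52380094]
```

View pics/c8.png

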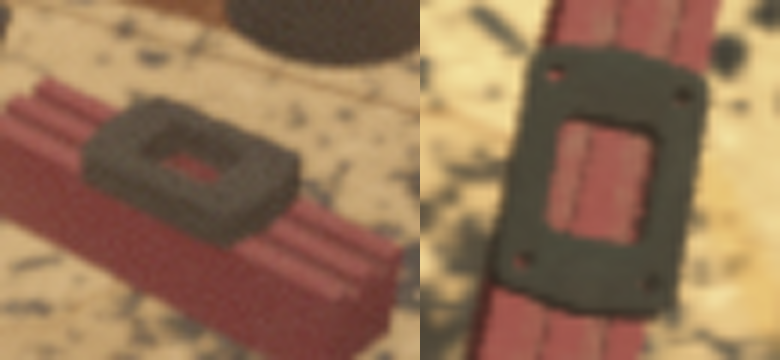

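The upper plate lies flat and square on the lower one, with flush edges in the scene crop around (190,170). In the top crop the screw holes line up and nothing of the lower plate shows. I'm handing in.

```bash
python3 -c "
from bench import robot
print(robot.close_job())"
```

```text
the job is handed in; nothing more can be done
None
```

The upper plate now sits flat and square on the lower plate on the red block, set down at about 5 N, released and handed in after about 11 s; the last pictures show flush edges and no visible shift of the lower plate.

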